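Lay the coffee table for evening tea

TASK

Lay the coffee table for evening tea: stand the red tea glass in the middle of the blue coaster, the white coffee cup in the middle of the orange coaster, and the lantern on the table between the two coasters, midway and in line with their centres. Lay the matchbox flat on the table directly to the left of the green ashtray (left as the robot faces the table), level with its middle and with a gap of about two centimetres, and put the brass cap on the glass candy bowl, centred and fully seated. Everything stands upright at the end, and the wooden spinning top stays where it is.

Things in the scene. Friction and masses are not known exactly. Their poses are not given: they have to be found in the camera images.
- tea_glass: Red see-through tea glass, empty, open at the top, loose, about 0.14 kg, starts upright. 85 mm high, outside diameter 54 mm at the foot widening to 60 mm at the rim. Origin: centre of its underside, z up its axis.
- coffee_cup: White ceramic coffee cup without a handle, empty, open at the top, loose, about 0.12 kg, starts upright. 55 mm high, outside diameter 48 mm at the foot widening to 58 mm at the rim. Origin: centre of its underside, z up its axis.
- lantern: Small battery lantern, loose, about 0.18 kg, starts upright: black base 56 mm in diameter from 0 to 26 mm up, cream lamp cylinder 50 mm in diameter from 26 to 74 mm, black roof 56 mm in diameter from 74 to 80 mm narrowing to 92 mm, with a small wire loop to 108 mm and a tiny red toggle switch on the roof. Origin: centre of its underside, z up its axis.
- matchbox: Yellow matchbox with a red diamond on top and brown striking sides, loose, about 0.03 kg, lying flat: 36 mm (its x) by 54 mm (its y) by 15 mm high. Origin: centre of its underside; x across the short side, y along the long side. Its yaw starts within 0.5 rad of 0.
- bowl_cap: Brass cap of the candy bowl, loose, about 0.12 kg, starts upright. From below: a tapered plug 6 mm high (diameter 66 mm at the bottom, 74 mm at its top), a flange 92 mm in diameter from 6 to 11 mm, a neck 18 mm in diameter to 15 mm, and a knob 24 mm in diameter from 15 to 40 mm up. Seated, the flange rests on the bowl's rim. Origin: centre of the plug's underside, z up.
- candy_bowl: Cut-glass candy bowl, pale see-through with a criss-cross pattern, empty, fixed to the table. 70 mm high, outside diameter 90 mm and inside diameter 82 mm at the rim. Origin: centre of its underside, z up. With the cap fully seated the cap's origin is 64 mm above this origin.
- blue_coaster: Blue square plastic coaster, 95 by 95 mm, 5 mm thick, fixed to the table. Origin: centre of its underside; x and y along its sides, z up. The other coaster lies about 240 mm from it, centre to centre, along its y axis (on its + or its - side), with the same yaw.
- orange_coaster: Orange square plastic coaster, 95 by 95 mm, 5 mm thick, fixed to the table. Origin: centre of its underside; x and y along its sides, z up.
- ashtray: Green ceramic ashtray, round, 72 mm in diameter at the foot and 90 mm at the rim, 28 mm high, fixed to the table. Origin: centre of its underside; its x points straight away from the robot base (world x), its y to the robot's left (world y).
- spinning_top: Wooden spinning top with a red band, loose, resting upside down on its flat crown with its steel tip up: 44 mm in diameter, 55 mm high. It must not be moved. Origin: centre of its underside.
Things that resemble listed ones, but are neither listed nor needed, are in the scene too. There is more than one size of the matchbox; the job needs the largest.

How it is judged (in metres and radians):
At the end, for the whole second after the job is handed in: Glass and cup upright on their coasters (15 mm), lantern 15 mm from the coasters' line and under 137 mm from each, matchbox flat 70-108 mm left of the ashtray's centre (20 mm fore/aft), cap seated (8 mm, 60-68 mm up), all at rest, released; top within 20 mm of its start (horizontal distance between tea_glass and blue_coaster below 0.015 m and z of tea_glass in the frame of blue_coaster between 0.002 and 0.009 m and angle between each of tea_glass, coffee_cup, lantern, matchbox's own z axis and vertical below 0.1 rad and horizontal distance between coffee_cup and orange_coaster below 0.015 m and z of coffee_cup in the frame of orange_coaster between 0.002 and 0.009 m and horizontal distance between lantern and blue_coaster below 0.137 m and horizontal distance between lantern and orange_coaster below 0.137 m and x of lantern in the frame of blue_coaster between -0.015 and 0.015 m and height (world z) of lantern between -0.004 and 0.004 m and x of matchbox in the frame of ashtray between -0.02 and 0.02 m and y of matchbox in the frame of ashtray between 0.07 and 0.108 m and height (world z) of matchbox between -0.004 and 0.004 m and horizontal distance between bowl_cap and candy_bowl below 0.008 m and z of bowl_cap in the frame of candy_bowl between 0.06 and 0.068 m and angle between bowl_cap's own z axis and vertical below 0.06 rad and linear speed of each of tea_glass, coffee_cup, lantern, matchbox, bowl_cap below 0.02 m/s and distance of spinning_top from where it was at the start of the episode below 0.02 m); the robot touches nothing.
It fails at once if the spinning top is moved or knocked over (distance of spinning_top from where it was at the start of the episode above 0.02 m or angle between spinning_top's own z axis and vertical above 0.4 rad).
It also fails if it takes over 128 s, if anything falls off the work surface, if the arm or the gripper's body presses on something with over 40 N, if the wrist force passes 120 N, or if a joint passes its speed limit or range.

ROBOT

A 6-joint arm with a two-finger parallel gripper is mounted at the origin on the work surface. World frame = base frame: x ahead of the robot, y to its left, z up, the work surface at z = 0. Lengths are in m, angles in degrees, forces in N, time in s.
With the tool pointing down it reaches from about 0.3 to 0.75 m from the base axis. Payload 8.5 kg.
Tool frame: the origin (TCP) lies midway between the tips of the shut fingers; the grasp point (between the pads) lies 19 mm behind it; y points along the fingers, x is the direction in which the jaws open and shut, and the axes are right-handed (so a half turn about y gives the same grasp; the last joint's range is limited). The gripper opens to 85 mm and grips with 20 to 120 N. Pads are 22 mm wide; open, the fingers measure 114 mm over their backs; the gripper's body (76 mm by 85 mm) begins 54 mm behind the grasp point. The pads swing forward as they close: fully open they stand 13 mm farther back than shut.
Start: joints at [-12.336, 21.807, 74.336, -0, 83.858, -12.336], TCP at [0.55, 0, 0.231] pointing down, gripper open.
Joint ranges: [-178.18, 178.18], [-50.72, 133.34], [12.68, 142.11], [-81.47, 261.47], [9.98, 163.14], [-165.26, 165.26]. Speed limits (degrees/s): [136.94, 136.94, 180, 180, 180, 180].

INTERFACE

Orientations are given as a 3x3 rotation matrix whose columns are the frame's x, y, z axes.
In Python, from rig import env gives the robot as it stands.
- The arm moves only by the tool carry_out, never from a script. Its argument "plan" is a list of rows, each a list of 3 entries, a list of its own where there are three numbers: the shift along the tool's x, y, z in m, then the turn, a rotation vector about the tool's x, y, z in degrees, then the finger opening in m, from 0 to 0.0854. In form: [[[dx, dy, dz], [ax, ay, az], jaw], ...]. A call has 1 to 8 rows; each row shifts and turns the commanded pose from where the row before left it, along the tool's axes as they then stand; what a row does not reach is not made up. A row lasts 1/8 s, in which the tool goes at most 62.5 mm and 10.7 degrees, less where a joint would pass 70% of its speed; a pose out of reach is approached as far as the arm can. A call is refused whole if a number of a shift passes 0.0625 or a number of a turn 10.7, either way. A call with a gripper value outside its range is refused whole. The fingers move at their own pace and stop on an object; "force" is the grip in N (left out, the last holds). Time passes only in rows, so rows that do not move let the fingers close. It gives the time, the measured TCP pose, the force and the opening at its end, in the units of the state.
- env.observe(): the state, without advancing time (a new reading comes with each control period).
- env.get_image(name): name is "scene" or "side" or "wrist"; returns a dict with "image" (420x560x3 uint8, red, green, blue), "vfov" (degrees; the focal length in pixels is half the picture's height over the tangent of half this angle, whatever the lens; pixels are square), "cx", "cy" (the principal point, pixels), "k1" (the pictures are not rectified: a ray, as slopes to the right and down, at radius r is drawn at 1 + k1 r^2 times it, then the intrinsics apply), "rvec" (rotation vector, rad) and "tvec" (3), from world to camera coordinates, as OpenCV has them; the wrist camera has in their place "tool_from_camera" (4x4, takes a point from camera to tool coordinates, whose origin is the TCP and whose axes are the tool frame's). Camera axes: x right, y down, z forward; pixel columns grow to the right and rows downward; lengths in m; the calibration is good to about 2 mm. A picture is of the moment at which its call begins: read the wrist's pose just before it. There is no depth.
- env.close_job(): hands the job in, once; it reports no verdict.
Trained networks look in a picture, given as the dict that the camera call returned (one of the last four; its "shot" number tells which), for a name from the list of things; names that differ only in an ending like _2 or _b are one class to them, and where a whole thing is asked for, a point or a joint stands for the part that bears it (a point fixed in the world has none). Each returns a list of dicts, best first, with "conf" (0 to 1); they miss things now and then, are a little off and sometimes report something else, mostly with a low value. They report only what shows in the picture. A call takes as long as a camera call. They do not tell look-alikes from the thing itself.
- env.outline_of(target, picture): "mask" (420x560 bool, what is visible of it) and "pixel" ([row, column] in pixels, amid what is visible of it).
The state is a dict: "time_s": time; "q": joint angles; "qvel": joint speeds; "joint_efforts": joint torques, N m; "position": TCP position; "tool_rot": TCP orientation; "ft_force": force on the tool from outside, world axes, zero at the start; "wrist_torque": the same for the moment, N m; "grip_width": finger opening in m.
Only numpy, scipy, OpenCV 4.12 (cv2) and the standard library are available. Lean on these libraries where they do the work, as an engineer would, in place of code of your own. Each camera call takes 0.05 s, during which the arm holds its last target.

## Working session

There is one attempt and no reset: what is moved stays moved. The work goes in short steps, Python scripts to look and compute and a tool call to move; the robot and the scene stay as the last step left them, time stands still between calls to the robot, and variables do not carry over. Pictures are saved under pics/ and viewed, and the job is handed in when it is done.

Besides the shell and the picture viewer there is one more tool, called after "Call:" as name([rows], argument=value, ...), one row to a line, values as JSON. carry_out: Moves the arm, as the interface text tells. Its arguments: {"type":"object","properties":{"plan":{"type":"array","items":{"type":"array"}},"force":{"type":"number"}},"required":["plan"]}

```bash
ls; mkdir -p pics
python3 - <<'E'
from rig import env
import cv2
s=env.observe(); print({k:s[k] for k in ('time_s','position','tool_rot','grip_width','ft_force')})
for n in ("scene","side","wrist"):
    p=env.get_image(n); cv2.imwrite(f"pics/{n}0.png",p["image"][:,:,::-1])
    print(n,{k:v for k,v in p.items() if k!="image"})
E
```

```text
pics
{'time_s': 0.0, 'position': array([5.49704560e-01, 6.89762321e-05, 2.30714098e-01]), 'tool_rot': array([[ 9.99998959e-01, -1.44256663e-03, -3.30848562e-05],
       [ 3.35352690e-05,  3.12207061e-04,  9.99999951e-01],
       [-1.44255622e-03, -9.99998911e-01,  3.12255113e-04]]), 'grip_width': 0.08568508996881637, 'ft_force': array([0.92766874, 0.16993664, 0.68604049])}
scene {'vfov': 47.34092702229265, 'cx': 283.86614101855855, 'cy': 209.03280037339493, 'k1': -0.030918537629797366, 'rvec': array([ 0.65711698,  2.78379883, -0.94605245]), 'tvec': array([ 0.53073781, -0.19090842,  1.23151512]), 'shot': 1}
side {'vfov': 47.49019714999196, 'cx': 291.99285374529154, 'cy': 208.6459173969028, 'k1': -0.15657771614013327, 'rvec': array([ 2.02496994, -0.83738169,  0.4440717 ]), 'tvec': array([-0.41936774,  0.27677948,  0.82045087]), 'shot': 2}
wrist {'vfov': 69.66082638109336, 'cx': 279.6919283074619, 'cy': 210.8876202945104, 'k1': 0.005404992301412397, 'tool_from_camera': array([[ 9.99999884e-01, -1.19659561e-04, -4.66625131e-04,
         3.55887787e-04],
       [ 4.06776766e-04, -3.09139637e-01,  9.51016572e-01,
        -1.41856776e-01],
       [-2.58050549e-04, -9.51016651e-01, -3.09139552e-01,
         7.81603499e-02],
       [ 0.00000000e+00,  0.00000000e+00,  0.00000000e+00,
         1.00000000e+00]]), 'shot': 3}
```

View pics/scene0.png

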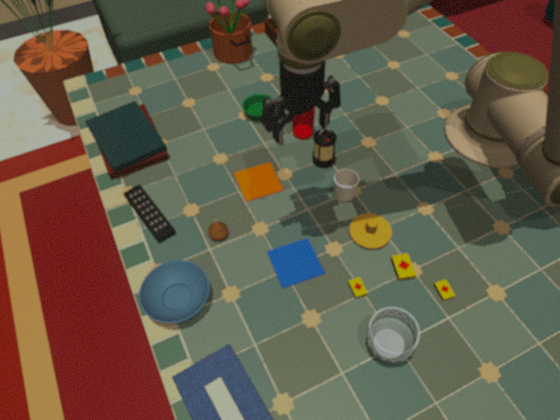

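View pics/side0.png

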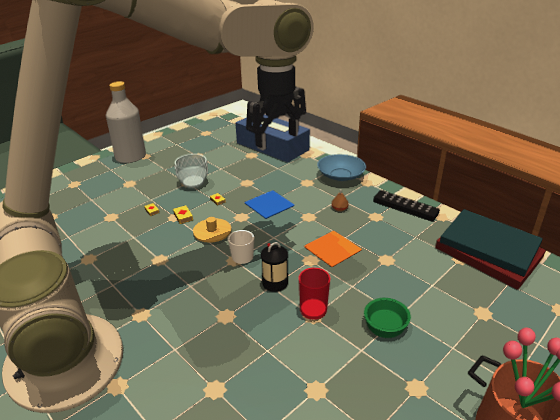

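View pics/wrist0.png

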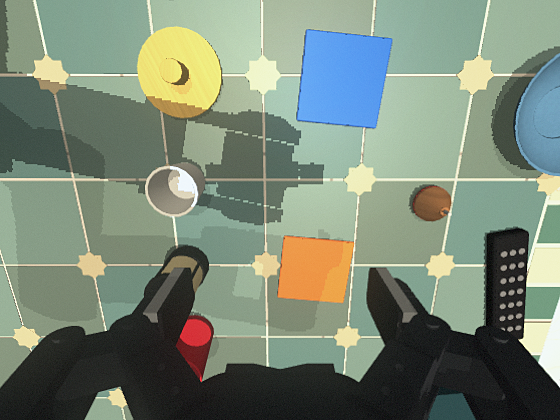

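```bash
cat > h.py <<'E'
from rig import env
import cv2, numpy as np
from scipy.optimize import minimize
def cam(p,s=None):
    f=210/np.tan(np.radians(p["vfov"])/2)
    K=np.array([[f,0,p["cx"]],[0,f,p["cy"]],[0,0,1.]]); D=np.array([p["k1"],0,0,0,0.])
    if "rvec" in p: R=cv2.Rodrigues(np.array(p["rvec"]))[0]; t=np.array(p["tvec"])
    else:
        T=np.array(p["tool_from_camera"]); Rw=s["tool_rot"]@T[:3,:3]; tw=s["tool_rot"]@T[:3,3]+s["position"]
        R=Rw.T; t=-R@tw
    return dict(K=K,D=D,R=R,t=t,f=f)
def shoot(n):
    s=env.observe(); p=env.get_image(n); return p,cam(p,s)
def proj(c,X):
    X=np.atleast_2d(np.asarray(X,float))
    return cv2.projectPoints(X,cv2.Rodrigues(c["R"])[0],c["t"],c["K"],c["D"])[0][:,0]
def unproj(c,u,v,z):
    a=cv2.undistortPoints(np.array([[[u,v]]],float),c["K"],c["D"])[0,0]
    d=c["R"].T@np.array([a[0],a[1],1]); o=-c["R"].T@c["t"]
    return o+d*(z-o[2])/d[2]
A=np.linspace(0,2*np.pi,48,endpoint=False)
def rev(prof): return np.vstack([np.c_[r*np.cos(A),r*np.sin(A),np.full(48,z)] for r,z in prof])
def box(a,b,h): return np.array([[i*a/2,j*b/2,k*h] for i in(-1,1) for j in(-1,1) for k in(0,1)])
M=dict(tea_glass=rev([(.027,0),(.030,.085)]),coffee_cup=rev([(.024,0),(.029,.055)]),
 lantern=rev([(.028,0),(.028,.08),(.01,.092)]),matchbox=box(.036,.054,.015),
 bowl_cap=[rev([(.033,0),(.037,.006),(.046,.006),(.046,.011)]),rev([(.009,.01),(.012,.015),(.012,.04)])],
 candy_bowl=rev([(.035,0),(.045,.07)]),blue_coaster=box(.095,.095,.005),orange_coaster=box(.095,.095,.005),
 ashtray=rev([(.036,0),(.045,.028)]),spinning_top=rev([(.015,0),(.022,.02),(.003,.055)]))
def render(name,c,x,y,yaw,z=0):
    ms=M[name]; ms=ms if isinstance(ms,list) else [ms]
    im=np.zeros((420*2,560*2),np.uint8)
    cy,sy=np.cos(yaw),np.sin(yaw)
    for m in ms:
        X=m@np.array([[cy,sy,0],[-sy,cy,0],[0,0,1]])+[x,y,z]
        h=cv2.convexHull(proj(c,X).astype(np.float32))
        cv2.fillConvexPoly(im,np.round(h*2*16).astype(np.int32),255,shift=4)
    return cv2.resize(im,(560,420),interpolation=cv2.INTER_AREA)/255.
def fit(name,views,x0,yawfit=False,yaw0=0,z=0):
    # views: list of (mask,cam)
    def cost(q):
        yaw=q[2] if yawfit else yaw0
        tot=0
        for m,c in views:
            r=render(name,c,q[0],q[1],yaw,z); tot+=np.abs(r-m).sum()/max(m.sum(),1)
        return tot/len(views)
    best=None
    for y0 in ([-.4,0,.4] if yawfit else [0]):
        p0=[x0[0],x0[1]]+([y0] if yawfit else [])
        st=[.015,.015]+([.25] if yawfit else [])
        sim=np.array([p0]+[np.array(p0)+np.eye(len(p0))[i]*st[i] for i in range(len(p0))])
        r=minimize(cost,p0,method="Nelder-Mead",options=dict(initial_simplex=sim,xatol=2e-4,fatol=1e-4,maxiter=150))
        if best is None or r.fun<best.fun: best=r
    return best.x,best.fun
E
python3 - <<'E'
from h import *
P={n:shoot(n) for n in("scene","side","wrist")}
for name in M:
    vs={}
    for n,(p,c) in P.items():
        ds=env.outline_of(name,p)
        o=[]
        for d in ds[:6]:
            if d["conf"]<.3: continue
            u=d["pixel"]; g=unproj(c,u[1],u[0],.01); o.append((round(d["conf"],2),[int(k) for k in u],int(d["mask"].sum()),np.round(g[:2],3).tolist()))
            ed=d["mask"]
            vs.setdefault(n,(d["mask"].astype(float),c,g,ed[0].any()|ed[-1].any()|ed[:,0].any()|ed[:,-1].any()))
        print(name,n,o)
    yf='coaster' in name or name=='matchbox'
    if name=='matchbox': continue
    for n in vs:
        x,f=fit(name,[vs[n][:2]],vs[n][2][:2],yf); print('   ',n,np.round(x,4),round(f,3),vs[n][3])
    if len(vs)>1: 
        x,f=fit(name,[v[:2] for v in vs.values()],vs[list(vs)[0]][2][:2],yf); print('   ALL',np.round(x,4),round(f,3))
E
```

```text
tea_glass scene [(0.92, [127, 303], 552, [0.42, -0.235])]
tea_glass side [(0.56, [289, 311], 1429, [0.456, -0.193])]
tea_glass wrist [(0.98, [342, 193], 1449, [0.423, -0.243])]
    scene [ 0.4255 -0.2271] 0.576 False
    side [ 0.4254 -0.226 ] 0.048 False
    wrist [ 0.4435 -0.2127] 1.348 False
   ALL [ 0.4262 -0.2255] 0.666
coffee_cup scene [(0.88, [185, 346], 691, [0.42, -0.016]), (0.39, [269, 400], 519, [0.437, 0.232])]
coffee_cup side [(0.71, [202, 269], 727, [0.615, 0.108]), (0.67, [243, 242], 762, [0.455, 0.025])]
coffee_cup wrist [(0.9, [187, 176], 2492, [0.422, -0.009])]
    scene [ 0.4323 -0.0028] 0.041 False
    side [0.5856 0.0775] 0.46 False
    wrist [ 0.4325 -0.0032] 0.055 False
   ALL [ 0.4326 -0.0026] 0.72
lantern scene [(0.93, [146, 324], 764, [0.405, -0.149])]
lantern side [(0.83, [267, 275], 1187, [0.451, -0.09]), (0.65, [230, 210], 759, [0.434, 0.119])]
lantern wrist [(0.64, [265, 184], 1365, [0.422, -0.117])]
    scene [ 0.4237 -0.1184] 0.141 False
    side [ 0.4265 -0.1163] 0.064 False
    wrist [ 0.4255 -0.1163] 1.412 False
   ALL [ 0.4255 -0.1172] 0.545
matchb
[... 1576 characters left out ...]
False
   ALL [ 0.5972 -0.126  -0.1082] 0.06
ashtray scene [(0.93, [106, 254], 503, [0.499, -0.368])]
ashtray side [(0.79, [317, 388], 1448, [0.503, -0.351])]
ashtray wrist []
    scene [ 0.497  -0.3568] 0.494 False
    side [ 0.4938 -0.3529] 0.068 False
   ALL [ 0.4945 -0.3534] 0.289
spinning_top scene [(0.58, [230, 218], 310, [0.737, -0.032]), (0.4, [184, 261], 1189, [0.598, -0.108])]
spinning_top side [(0.53, [202, 340], 241, [0.747, -0.023])]
spinning_top wrist [(0.8, [203, 429], 1123, [0.737, -0.03]), (0.33, [75, 343], 7645, [0.62, 0.118])]
    scene [ 0.7402 -0.0243] 0.087 False
    side [ 0.7335 -0.0284] 0.143 False
    wrist [ 0.7353 -0.0268] 0.055 False
   ALL [ 0.7366 -0.0273] 0.164
```

Run:
```python
import cv2
a=cv2.imread('pics/scene0.png')[200:380,320:500]; b=cv2.imread('pics/side0.png')[140:260,120:300]
cv2.imwrite('pics/c0.png',cv2.resize(a,None,fx=3,fy=3,interpolation=3))
```

```text
(no output)
```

View pics/c0.png

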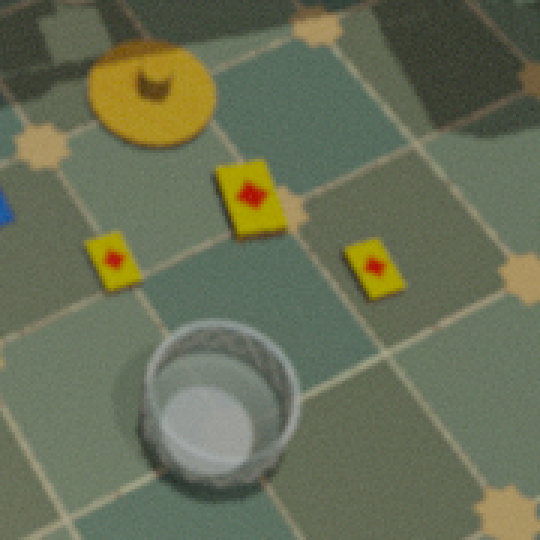

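The scene crop shows three matchboxes at scene (358,287), (404,266) and (445,289). The middle one has about twice the area of the others, so it is the largest. The red glass is at (303,127), the cup at (346,185), the lantern at (324,146), the brass cap at (370,229) and the candy bowl at (393,334). I'm starting with the cap and fitting the matchbox at the same time.

Run:
```python
from h import *
vs=[]
for n in("scene","side"):
    p,c=shoot(n)
    for d in env.outline_of("matchbox",p)[:3]:
        g=unproj(c,d["pixel"][1],d["pixel"][0],.01)
        if abs(g[0]-.428)<.025 and abs(g[1]-.222)<.025:
            vs.append((d["mask"].astype(float),c)); print(n,fit("matchbox",[vs[-1]],g[:2],True))
print(fit("matchbox",vs,[.428,.222],True))
```

```text
scene (array([ 0.42745241,  0.22519231, -0.27330289]), np.float64(0.046630478933569655))
side (array([ 0.4272815 ,  0.2279199 , -0.33666605]), np.float64(0.09709803921568627))
(array([ 0.4271674 ,  0.2263297 , -0.30610167]), np.float64(0.0965015915217311))
```

Call:
carry_out([
  [[-0.0275,0,0.0298],[0,0,0],0.05],
  [[-0.0275,0,0.0298],[0,0,0],0.05],
  [[-0.0275,0.02,0.0298],[0,0,0],0.05],
  [[-0.0275,0.03,0.0298],[0,0,0],0.05],
  [[0,0.035,0],[0,0,0],0.05],
  [[0,0.035,0],[0,0,0],0.05],
  [[0,0.03,0],[0,0,0],0.05],
  [[0,0,0],[0,0,0],0.05],
], force=40)

```text
time_s: 3.0
position: [0.4391, 0.1192, 0.0802]
tool_rot: [[1.0, -0.004, 0.0], [-0.0, -0.0, 1.0], [-0.004, -1.0, -0.0]]
ft_force: [0.5, -0.6, -0.3]
grip_width: 0.0497
```

Call:
carry_out([
  [[0,0.033,0],[0,0,0],0.05],
  [[0,0.025,0],[0,0,0],0.05],
  [[0,0.008,0],[0,0,0],0.05],
  [[0,0,0],[0,0,0],0.015],
  [[0,0,0],[0,0,0],0.015],
  [[0,0,0],[0,0,0],0.015],
  [[0,0,0],[0,0,0],0.015],
], force=40)

```text
time_s: 3.88
position: [0.4407, 0.1192, 0.0165]
tool_rot: [[1.0, 0.002, -0.0], [0.0, 0.0, 1.0], [0.002, -1.0, 0.0]]
ft_force: [-0.8, -0.1, 7.8]
grip_width: 0.0226
```

Call:
carry_out([
  [[0,-0.025,0],[0,0,0],0.015],
  [[0,-0.04,0],[0,0,0],0.015],
  [[0,-0.04,0],[0,0,0],0.015],
  [[0.0175,-0.02,0.0386],[0,0,0],0.015],
  [[0.0175,0,0.0386],[0,0,0],0.015],
  [[0.0175,0,0.0386],[0,0,0],0.015],
  [[0.0175,0,0.0386],[0,0,0],0.015],
  [[0.0175,0,0.0386],[0,0,0],0.015],
])

```text
time_s: 4.88
position: [0.5277, 0.3135, 0.1408]
tool_rot: [[1.0, 0.0, -0.0], [0.0, 0.0, 1.0], [0.0, -1.0, 0.0]]
ft_force: [0.1, -0.6, -2.5]
grip_width: 0.0227
```

Call:
carry_out([
  [[0.0175,0,0.0386],[0,0,0],0.015],
  [[0,0,0],[0,0,0],0.015],
  [[0,0,0],[0,0,0],0.015],
])

```text
time_s: 5.25
position: [0.5445, 0.3504, 0.1403]
tool_rot: [[1.0, -0.001, -0.0], [0.0, -0.0, 1.0], [-0.001, -1.0, -0.0]]
ft_force: [-0.8, -0.8, -1.6]
grip_width: 0.0228
```

Run:
```python
from h import *
s=env.observe(); print(s["position"],s["grip_width"],s["ft_force"])
for n in ("scene","side","wrist"):
    p,c=shoot(n); cv2.imwrite(f"pics/{n}1.png",p["image"][:,:,::-1])
    for nm in("bowl_cap","candy_bowl"):
        for d in env.outline_of(nm,p)[:2]:
            m=d["mask"]; ys,xs=np.nonzero(m); print(n,nm,round(d["conf"],2),d["pixel"],m.sum(),xs.min(),xs.max(),ys.min(),ys.max())
            if nm=="bowl_cap":print(fit(nm,[(m.astype(float),c)],s["position"][:2],z=s["position"][2]-.0145))
            else: print(fit(nm,[(m.astype(float),c)],[.546,.351]))
```

```text
[0.54453865 0.35035659 0.14033014] 0.02283880645133664 [-0.79155729 -0.81838798 -1.56132033]
scene bowl_cap 0.55 [319.2, 403.2] 1371 373 428 302 340
(array([0.54678298, 0.35183089]), np.float64(0.7185223323465053))
scene bowl_cap 0.33 [185.5, 263.0] 1195 234 282 163 200
(array([ 0.63822679, -0.01882069]), np.float64(0.21008122077282798))
scene candy_bowl 0.8 [345.5, 388.3] 1201 366 419 317 362
(array([0.55510582, 0.35796695]), np.float64(0.97610814517314))
side bowl_cap 0.84 [142.8, 188.6] 385 171 203 129 148
(array([0.54087512, 0.34592482]), np.float64(0.3254698242933537))
side bowl_cap 0.67 [215.9, 182.7] 249 174 192 205 223
(array([1.24797126, 4.37842787]), np.float64(1.0))
side candy_bowl 0.6 [170.2, 191.3] 866 175 207 154 187
(array([0.54307489, 0.34940927]), np.float64(0.16197074672825248))
wrist bowl_cap 0.93 [242.2, 280.0] 15542 197 362 180 331
(array([0.54532554, 0.35014444]), np.float64(0.3541523159257269))
wrist candy_bowl 0.94 [171.7, 278.1] 2166 227 336 154 198
(array([0.54550009, 0.35624083]), np.float64(4.0860735429906025))
```

Run:
```python
from h import *
s=env.observe()
P=[]
for n in ("scene","side","wrist"):
    p,c=shoot(n); im=p["image"][:,:,::-1].copy()
    for (x,y,r,z,col) in((.5455,.351,.045,.07,(0,0,255)),(s["position"][0],s["position"][1],.046,s["position"][2]-.0025,(255,0,255))):
        q=proj(c,np.c_[x+r*np.cos(A),y+r*np.sin(A),np.full(48,z)])
        big=None
        cv2.polylines(im,[np.round(q*16).astype(np.int32)],True,col,1,shift=4)
    a={'scene':im[270:390,320:480],'side':im[90:210,110:270],'wrist':im[60:360,80:480]}[n]
    P.append(cv2.resize(a,(400,300),interpolation=cv2.INTER_CUBIC))
cv2.imwrite('pics/c1.png',np.vstack([np.hstack(P[:2]),np.hstack([P[2],P[2]*0])]))
```

```text
(no output)
```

View pics/c1.png

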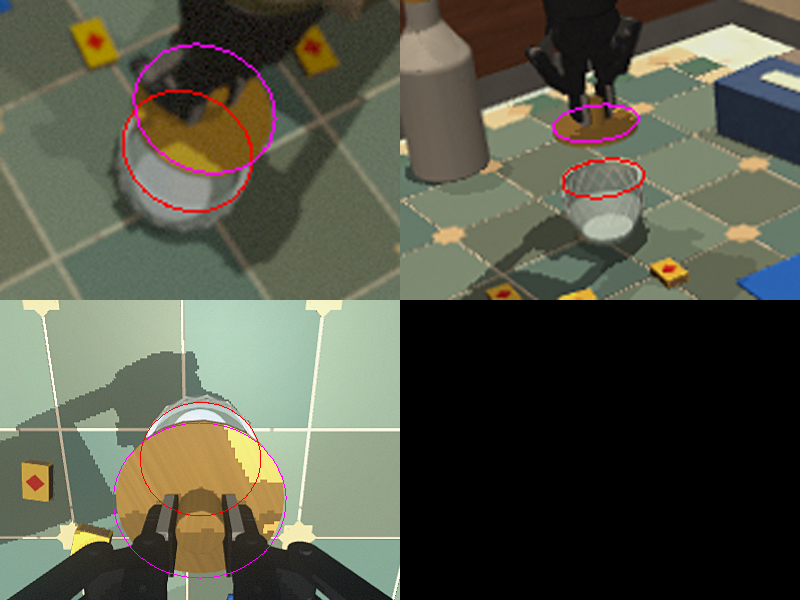

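Run:
```python
from h import *
P=[]
for n,(u,v) in (("scene",(355,295)),("side",(160,135))):
    p,c=shoot(n); im=cv2.imread(f'pics/{n}0.png')[v:v+75,u:u+100]
    im=cv2.resize(im,(800,600),interpolation=cv2.INTER_CUBIC)[:, :]
    raw=im.copy()
    for (x,y,r,z,col) in((.5455,.351,.045,.07,(0,0,255)),(.5455,.351,.041,.07,(0,255,255)),(.5455,.351,.035,.0,(255,0,0))):
        q=(proj(c,np.c_[x+r*np.cos(A),y+r*np.sin(A),np.full(48,z)])-[u-.5,v-.5])*8-.5
        cv2.polylines(im,[np.round(q*16).astype(np.int32)],True,col,1,shift=4)
    P.append(np.vstack([cv2.resize(im,(400,300),interpolation=cv2.INTER_AREA),cv2.resize(raw,(400,300),interpolation=cv2.INTER_AREA)]))
cv2.imwrite('pics/c2.png',np.hstack(P))
```

```text
(no output)
```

View pics/c2.png

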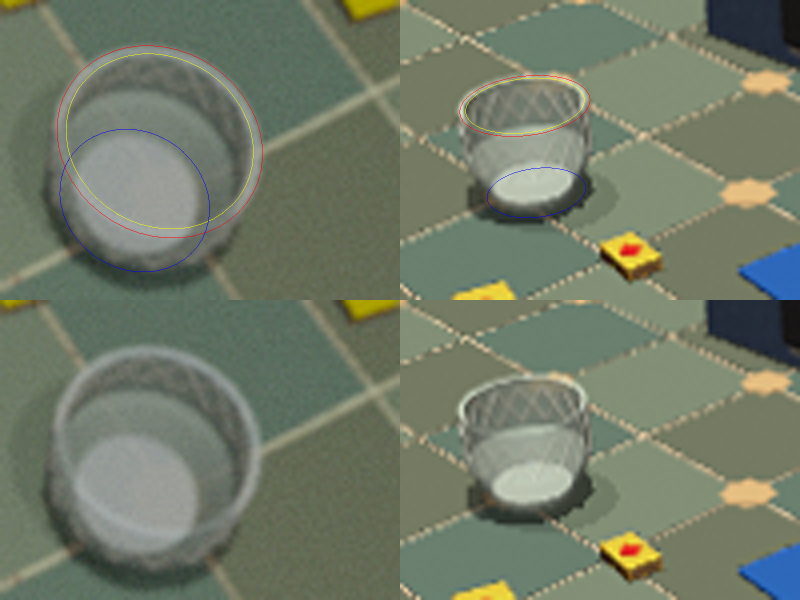

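Call:
carry_out([
  [[0.0005,0.02,0.0006],[0,0,0],0.015],
  [[0,0.02,0],[0,0,0],0.015],
  [[0,0.012,0],[0,0,0],0.015],
  [[0,0.005,0],[0,0,0],0.015],
  [[0,0.003,0],[0,0,0],0.015],
  [[0,0,0],[0,0,0],0.015],
])

```text
time_s: 6.7
position: [0.5457, 0.3515, 0.0808]
tool_rot: [[1.0, 0.001, -0.0], [0.0, 0.0, 1.0], [0.001, -1.0, 0.0]]
ft_force: [-0.1, -0.9, -1.8]
grip_width: 0.0224
```

Call:
carry_out([
  [[0,0.0015,0],[0,0,0],0.015],
  [[0,0.001,0],[0,0,0],0.015],
  [[0,0,0],[0,0,0],0.015],
])

```text
time_s: 7.08
position: [0.5458, 0.3516, 0.0805]
tool_rot: [[1.0, 0.003, -0.0], [0.0, 0.001, 1.0], [0.003, -1.0, 0.001]]
ft_force: [-3.8, -2.0, 13.6]
grip_width: 0.0226
```

Contact made, with 13.6 N upward. Releasing and lifting.

Call:
carry_out([
  [[0,-0.001,0],[0,0,0],0.05],
  [[0,0,0],[0,0,0],0.05],
  [[0,-0.01,0],[0,0,0],0.05],
  [[0,-0.04,0],[0,0,0],0.05],
  [[0,-0.04,0],[0,0,0],0.05],
  [[-0.02,-0.02,-0.025],[0,10,0],0.055],
  [[-0.03,0,-0.025],[0,7.5,0],0.055],
  [[0,0,0],[0,0,0],0.055],
])

```text
time_s: 8.07
position: [0.4901, 0.3063, 0.19]
tool_rot: [[0.954, 0.0, 0.301], [-0.301, 0.0, 0.954], [0.0, -1.0, 0.0]]
ft_force: [1.1, -0.6, -0.1]
grip_width: 0.0549
```

Run:
```python
from h import *
s=env.observe(); print(s["position"],s["tool_rot"])
P=[]
for n,(u,v) in (("scene",(345,285)),("side",(150,125))):
    p,c=shoot(n); cv2.imwrite(f"pics/{n}2.png",p["image"][:,:,::-1])
    d=env.outline_of("bowl_cap",p)[0]; print(d["conf"],fit("bowl_cap",[(d["mask"].astype(float),c)],[.5455,.351],z=.064))
    im=p["image"][v:v+90,u:u+120,::-1]; P.append(cv2.resize(im,(400,300),interpolation=cv2.INTER_CUBIC))
p,c=shoot("wrist");P.append(cv2.resize(np.ascontiguousarray(p["image"][:,:,::-1]),(400,300)))
for d in env.outline_of("matchbox",p)[:3]: print(d["conf"],d["pixel"],d["mask"].sum(),fit("matchbox",[(d["mask"].astype(float),c)],unproj(c,d["pixel"][1],d["pixel"][0],.01)[:2],True))
cv2.imwrite('pics/c3.png',np.vstack([np.hstack(P[:2]),np.hstack([P[2],P[2]*0])]))
```

```text
[0.49008022 0.30632138 0.19000893] [[ 9.53538763e-01  1.10011651e-04  3.01270337e-01]
 [-3.01270345e-01  5.80903915e-05  9.53538765e-01]
 [ 8.73994617e-05 -9.99999992e-01  8.85346879e-05]]
0.79 (array([0.54620125, 0.35149291]), np.float64(0.021414552724738165))
0.62 (array([0.54511937, 0.35171148]), np.float64(0.09749596808420338))
0.91 [266.1, 245.9] 1479 (array([ 0.42772122,  0.22694756, -0.30393615]), np.float64(0.05005501862678811))
0.89 [241.5, 336.4] 764 (array([0.53588275, 0.21910055, 0.06429978]), np.float64(1.0125551791397187))
0.61 [212.8, 188.9] 849 (array([ 0.3813322 ,  0.30362386, -0.73288236]), np.float64(1.0598535762950645))
```

View pics/c3.png

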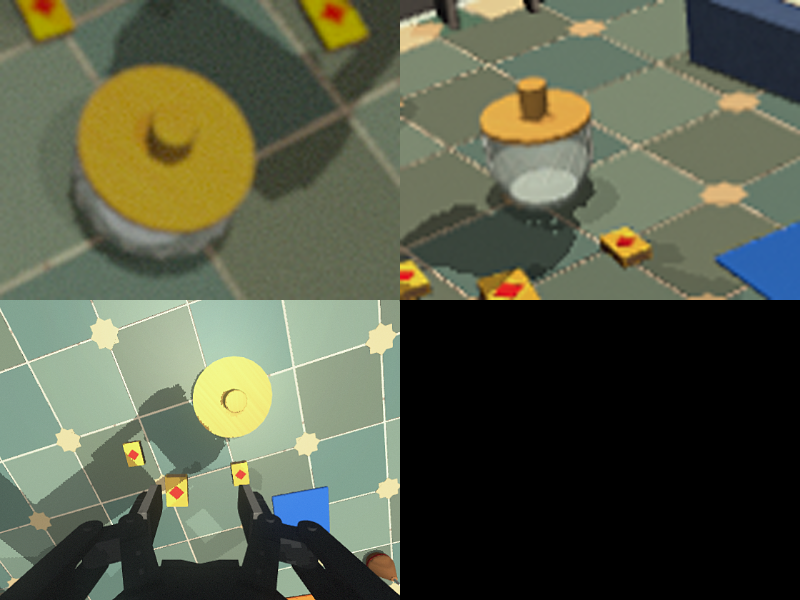

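The cap is seated flat and centred in both views, with its fit within 1 mm of the bowl. Next is the cup.

Call:
carry_out([
  [[0,0,0],[0,-10,0],0.08],
  [[0,0,0],[0,-7.5,0],0.08],
  [[-0.0096,0,-0.0515],[0,0,0],0.08],
  [[-0.0096,0,-0.0515],[0,0,0],0.08],
  [[-0.0096,0,-0.0515],[0,0,0],0.08],
  [[-0.0096,0,-0.0515],[0,0,0],0.08],
  [[-0.0096,0.02,-0.0515],[0,0,0],0.08],
  [[-0.0096,0.03,-0.0515],[0,0,0],0.08],
])

```text
time_s: 9.38
position: [0.4346, -0.0038, 0.1388]
tool_rot: [[1.0, 0.003, -0.001], [0.001, -0.001, 1.0], [0.003, -1.0, -0.001]]
ft_force: [0.7, -1.0, -1.3]
grip_width: 0.0801
```

Call:
carry_out([
  [[0,0.03,0],[0,0,0],0.08],
  [[0,0.02,0],[0,0,0],0.08],
  [[0,0,0],[0,0,0],0.08],
])

```text
time_s: 9.75
position: [0.4339, -0.0021, 0.0879]
tool_rot: [[1.0, -0.003, -0.0], [0.0, 0.001, 1.0], [-0.003, -1.0, 0.001]]
ft_force: [-0.2, -0.8, 0.1]
grip_width: 0.08
```

Call:
carry_out([
  [[-0.001,0.03,-0.0005],[0,0,0],0.08],
  [[0,0.03,0],[0,0,0],0.08],
  [[0,0.016,0],[0,0,0],0.08],
  [[0,0,0],[0,0,0],0.07],
  [[0,0,0],[0,0,0],0.045],
  [[0,0,0],[0,0,0],0.045],
  [[0,0,0],[0,0,0],0.045],
  [[0,0,0],[0,0,0],0.045],
], force=30)

```text
time_s: 10.75
position: [0.4337, -0.0027, 0.0139]
tool_rot: [[1.0, 0.002, -0.0], [0.0, -0.001, 1.0], [0.002, -1.0, -0.001]]
ft_force: [-2.0, 0.2, 8.2]
grip_width: 0.0564
```

Call:
carry_out([
  [[0,-0.02,0],[0,0,0],0.045],
  [[0,-0.04,0],[0,0,0],0.045],
  [[0.0327,-0.03,-0.0247],[0,0,0],0.045],
  [[0.0327,0,-0.0247],[0,0,0],0.045],
  [[0.0327,0,-0.0247],[0,0,0],0.045],
  [[0.0327,0,-0.0247],[0,0,0],0.045],
  [[0.0327,0,-0.0247],[0,0,0],0.045],
  [[0,0,0],[0,0,0],0.045],
])

```text
time_s: 11.75
position: [0.5979, -0.1276, 0.1028]
tool_rot: [[1.0, 0.001, 0.001], [-0.001, -0.001, 1.0], [0.001, -1.0, -0.001]]
ft_force: [-0.2, 0.3, -1.0]
grip_width: 0.0559
```

Run:
```python
from h import *
s=env.observe(); print(s["position"],s["grip_width"],s["ft_force"])
p,c=shoot("side"); cv2.imwrite("pics/side3.png",p["image"][:,:,::-1])
d=env.outline_of("coffee_cup",p)[0]; print(d["conf"],d["pixel"],fit("coffee_cup",[(d["mask"].astype(float),c)],s["position"][:2],z=s["position"][2]-.014))
d=env.outline_of("ashtray",p)[0]; print(d["conf"],d["pixel"],fit("ashtray",[(d["mask"].astype(float),c)],[.494,-.353]))
```

```text
[ 0.59792259 -0.1275777   0.10278966] 0.055945286126172264 [-0.17759782  0.30444164 -0.97744486]
0.98 [205.5, 337.9] (array([ 0.6006669 , -0.12835609]), np.float64(0.5647134970493052))
0.6 [314.3, 387.9] (array([ 0.49362966, -0.35267501]), np.float64(0.08679057830028564))
```

View pics/side3.png

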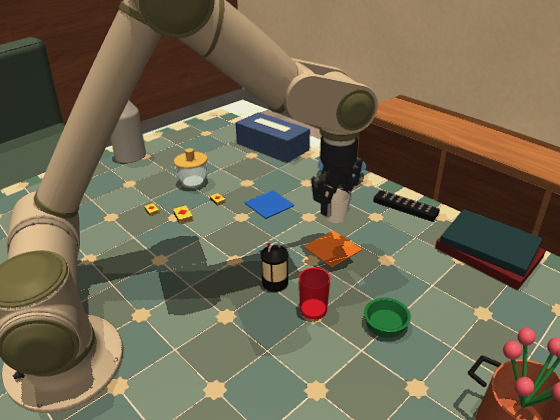

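The side view shows the cup held upright at (338,206), above the orange coaster at (333,247). Lowering it.

Call:
carry_out([
  [[-0.0005,0.03,0.0015],[0,0,0],0.045],
  [[0,0.03,0],[0,0,0],0.045],
  [[0,0.015,0],[0,0,0],0.045],
  [[0,0.006,0],[0,0,0],0.045],
  [[0,0.002,0],[0,0,0],0.045],
  [[0,0,0],[0,0,0],0.045],
])

```text
time_s: 12.65
position: [0.5963, -0.1246, 0.0206]
tool_rot: [[1.0, 0.001, 0.0], [-0.0, -0.0, 1.0], [0.001, -1.0, -0.0]]
ft_force: [-0.5, -1.1, -0.7]
grip_width: 0.0561
```

Call:
carry_out([
  [[0,0.0015,0],[0,0,0],0.045],
  [[0,0.0015,0],[0,0,0],0.045],
  [[0,0,0],[0,0,0],0.045],
])

```text
time_s: 13.02
position: [0.5964, -0.1249, 0.0189]
tool_rot: [[1.0, 0.002, -0.0], [0.0, -0.001, 1.0], [0.002, -1.0, -0.001]]
ft_force: [-5.2, 0.3, 13.0]
grip_width: 0.0559
```

Call:
carry_out([
  [[0,0,0],[0,0,0],0.075],
  [[0,0,0],[0,0,0],0.08],
  [[0,-0.03,0],[0,0,0],0.08],
  [[0,-0.05,0],[0,0,0],0.08],
  [[-0.035,-0.04,-0.0202],[0,0,0],0.08],
  [[-0.045,0,-0.0269],[0,0,0],0.08],
  [[-0.045,0,-0.0269],[0,0,0],0.08],
  [[-0.045,0,-0.0269],[0,0,0],0.08],
])

```text
time_s: 14.02
position: [0.4246, -0.226, 0.1369]
tool_rot: [[1.0, 0.0, -0.0], [0.0, -0.0, 1.0], [0.0, -1.0, -0.0]]
ft_force: [-0.2, -1.2, 0.9]
grip_width: 0.0799
```

Call:
carry_out([
  [[0,0,0],[0,0,0],0.08],
  [[0,0,0],[0,0,0],0.08],
])

```text
time_s: 14.28
position: [0.4264, -0.2254, 0.1369]
tool_rot: [[1.0, 0.0, 0.0], [-0.0, -0.0, 1.0], [0.0, -1.0, -0.0]]
ft_force: [1.1, 0.8, 0.0]
grip_width: 0.08
```

Run:
```python
from h import *
s=env.observe(); print(s["position"],s["grip_width"],s["ft_force"])
for n in("scene","side"):
    p,c=shoot(n); cv2.imwrite(f"pics/{n}4.png",p["image"][:,:,::-1])
    for nm,x,z in(("coffee_cup",[.597,-.126],.005),("tea_glass",[.4256,-.226],0),("ashtray",[.494,-.353],0),("lantern",[.425,-.117],0)):
        for d in env.outline_of(nm,p)[:1]: print(n,nm,round(d["conf"],2),d["pixel"],fit(nm,[(d["mask"].astype(float),c)],x,z=z))
```

```text
[ 0.42642857 -0.2254355   0.13692583] 0.07995958815338403 [1.11095955 0.75464515 0.04598651]
scene coffee_cup 0.85 [172.0, 259.2] (array([ 0.5970118 , -0.12481543]), np.float64(0.051791129928234696))
scene tea_glass 0.72 [121.2, 300.0] (array([ 0.42517294, -0.22933447]), np.float64(0.09933143740956944))
scene ashtray 0.91 [106.6, 258.0] (array([ 0.49463722, -0.35237   ]), np.float64(0.08280998730427423))
scene lantern 0.6 [145.8, 322.3] (array([ 0.42557305, -0.11723203]), np.float64(0.07802866868018601))
side coffee_cup 0.97 [240.2, 331.6] (array([ 0.59511287, -0.12333436]), np.float64(0.6651226038513839))
side tea_glass 0.63 [290.1, 311.2] (array([ 0.42489697, -0.22552898]), np.float64(0.053803584471037696))
side ashtray 0.59 [314.7, 387.4] (array([ 0.4917203 , -0.35220999]), np.float64(0.046729611925361146))
side lantern 0.92 [269.2, 273.0] (array([ 0.42650105, -0.11632979]), np.float64(0.06417752729834449))
```

View pics/side4.png

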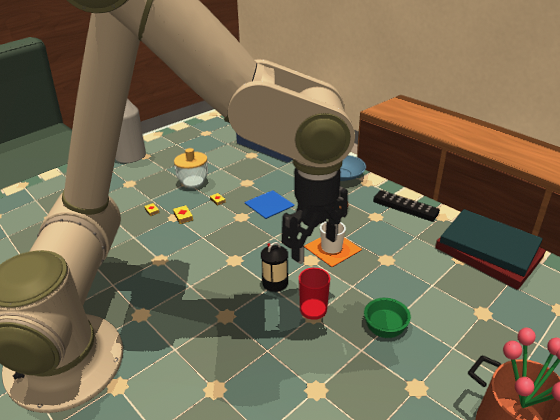

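The cup stands centred on the orange coaster (fit 0.597,−0.125). The gripper is now over the glass at side pixel (313,292).

Call:
carry_out([
  [[-0.001,0.03,-0.001],[0,0,0],0.08],
  [[0,0.035,0],[0,0,0],0.08],
  [[0,0.027,0],[0,0,0],0.08],
  [[0,0.01,0],[0,0,0],0.08],
  [[0,0,0],[0,0,0],0.045],
  [[0,0,0],[0,0,0],0.045],
  [[0,0,0],[0,0,0],0.045],
  [[0,0,0],[0,0,0],0.045],
], force=30)

```text
time_s: 15.78
position: [0.4253, -0.2267, 0.0355]
tool_rot: [[1.0, 0.001, -0.0], [0.0, -0.001, 1.0], [0.001, -1.0, -0.001]]
ft_force: [-1.4, -0.3, 4.4]
grip_width: 0.0582
```

Call:
carry_out([
  [[0,-0.025,0],[0,0,0],0.045],
  [[0,-0.05,0],[0,0,0],0.045],
  [[0,-0.055,0],[0,0,0],0.045],
  [[0.0244,0,0.0424],[0,0,0],0.045],
  [[0.0244,0,0.0424],[0,0,0],0.045],
  [[0.0244,0,0.0424],[0,0,0],0.045],
  [[0.0244,0,0.0424],[0,0,0],0.045],
  [[0.0244,0,0.0424],[0,0,0],0.045],
])

```text
time_s: 16.77
position: [0.5475, -0.0128, 0.1649]
tool_rot: [[1.0, -0.0, -0.0], [0.0, -0.0, 1.0], [-0.0, -1.0, -0.0]]
ft_force: [0.3, -1.7, -1.4]
grip_width: 0.0584
```

Call:
carry_out([
  [[0.0244,0,0.0424],[0,0,0],0.045],
  [[0.0244,0,0.0424],[0,0,0],0.045],
  [[0.0244,0.02,0.0424],[0,0,0],0.045],
  [[0,0.03,0],[0,0,0],0.045],
  [[0,0.03,0],[0,0,0],0.045],
  [[0,0,0],[0,0,0],0.045],
])

```text
time_s: 17.52
position: [0.6189, 0.1129, 0.0827]
tool_rot: [[1.0, -0.005, -0.0], [0.0, 0.0, 1.0], [-0.005, -1.0, 0.0]]
ft_force: [0.8, 0.3, -0.7]
grip_width: 0.0583
```

Run:
```python
from h import *
s=env.observe(); print(s["position"],s["grip_width"],s["ft_force"])
for n in("scene","side"):
    p,c=shoot(n); cv2.imwrite(f"pics/{n}5.png",p["image"][:,:,::-1])
    for nm,x,z in(("tea_glass",s["position"][:2],s["position"][2]-.0355),):
        for d in env.outline_of(nm,p)[:1]: print(n,nm,round(d["conf"],2),d["pixel"],fit(nm,[(d["mask"].astype(float),c)],x,z=z))
```

```text
[0.61887599 0.11287861 0.08271979] 0.05832929817326293 [ 0.79033174  0.29283366 -0.72473371]
scene tea_glass 0.6 [243.8, 295.2] (array([0.61935213, 0.1125575 ]), np.float64(0.48939908526921155))
side tea_glass 0.93 [173.3, 270.6] (array([0.62874237, 0.1189842 ]), np.float64(0.3708203530633437))
```

View pics/side5.png

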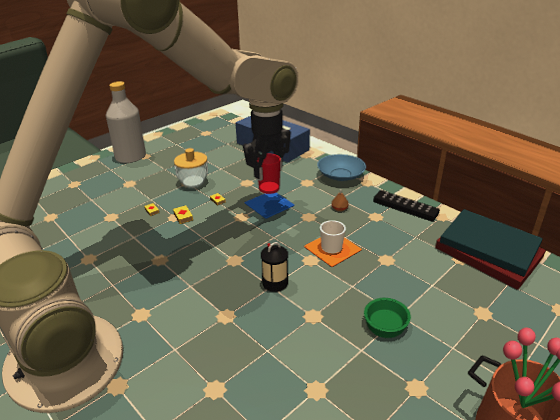

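The glass is at side (270,173), upright above the blue coaster. The cup stands on the orange coaster at (332,238). Lowering the glass.

Call:
carry_out([
  [[0.0015,0.02,0],[0,0,0],0.045],
  [[0,0.014,0],[0,0,0],0.045],
  [[0,0.005,0],[0,0,0],0.045],
  [[0,0.002,0],[0,0,0],0.045],
  [[0,0.0015,0],[0,0,0],0.045],
  [[0,0,0],[0,0,0],0.045],
])

```text
time_s: 18.48
position: [0.6218, 0.1128, 0.0426]
tool_rot: [[1.0, 0.001, 0.0], [-0.0, -0.0, 1.0], [0.001, -1.0, -0.0]]
ft_force: [0.0, 0.4, -1.0]
grip_width: 0.0583
```

Call:
carry_out([
  [[0,0.0015,0],[0,0,0],0.045],
  [[0,0.0015,0],[0,0,0],0.045],
  [[0,0,0],[0,0,0],0.045],
])

```text
time_s: 18.85
position: [0.6218, 0.1128, 0.0405]
tool_rot: [[1.0, 0.001, -0.0], [0.0, -0.0, 1.0], [0.001, -1.0, -0.0]]
ft_force: [-3.6, 0.6, 7.8]
grip_width: 0.0579
```

Call:
carry_out([
  [[0,0,0],[0,0,0],0.075],
  [[0,0,0],[0,0,0],0.08],
  [[0,-0.03,0],[0,0,0],0.08],
  [[0,-0.05,0],[0,0,0],0.08],
  [[0,-0.045,0],[0,0,0],0.08],
  [[-0.0326,0,-0.0383],[0,0,0],0.08],
  [[-0.0326,0,-0.0383],[0,0,0],0.08],
  [[-0.0326,0,-0.0383],[0,0,0],0.08],
])

```text
time_s: 19.85
position: [0.5228, -0.0031, 0.1643]
tool_rot: [[1.0, 0.0, -0.0], [0.0, -0.0, 1.0], [0.0, -1.0, -0.0]]
ft_force: [0.8, -0.8, 0.3]
grip_width: 0.0803
```

Call:
carry_out([
  [[-0.0326,0,-0.0383],[0,0,0],0.08],
  [[-0.0326,0,-0.0383],[0,0,0],0.08],
  [[-0.0326,0,-0.0383],[0,0,0],0.08],
  [[0,0,0],[0,0,0],0.08],
  [[0,0,0],[0,0,0],0.08],
])

```text
time_s: 20.48
position: [0.4264, -0.1169, 0.1644]
tool_rot: [[1.0, 0.001, 0.0], [-0.0, -0.0, 1.0], [0.001, -1.0, -0.0]]
ft_force: [0.4, 1.1, 1.2]
grip_width: 0.0801
```

Run:
```python
from h import *
s=env.observe(); print(s["position"],s["grip_width"],s["ft_force"])
for n in("scene","side"):
    p,c=shoot(n); cv2.imwrite(f"pics/{n}6.png",p["image"][:,:,::-1])
    for nm,x,z in(("tea_glass",[.621,.1125],.005),("lantern",[.425,-.117],0)):
        for d in env.outline_of(nm,p)[:1]: print(n,nm,round(d["conf"],2),d["pixel"],fit(nm,[(d["mask"].astype(float),c)],x,z=z))
```

```text
[ 0.42644517 -0.11693541  0.16444911] 0.08011524469797182 [0.3695825  1.05948418 1.21463998]
scene tea_glass 0.72 [250.9, 291.6] (array([0.62233543, 0.11142768]), np.float64(0.06851480268947795))
scene lantern 0.83 [148.8, 323.8] (array([ 0.42503544, -0.11826939]), np.float64(0.1412636165577342))
side tea_glass 0.86 [194.4, 270.7] (array([0.62204284, 0.11205608]), np.float64(1.7059692231322907))
side lantern 0.77 [268.6, 275.2] (array([ 0.42540441, -0.11746294]), np.float64(0.07473284729851193))
```

View pics/side6.png

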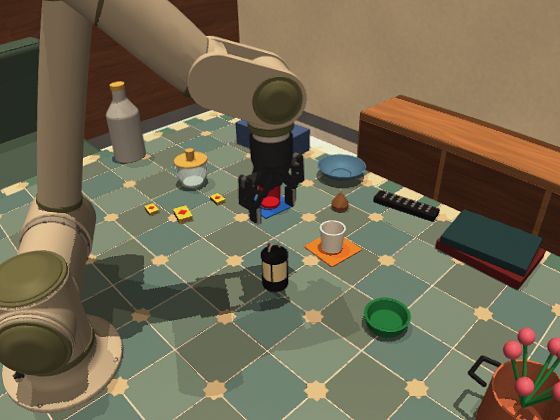

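The glass is on the blue coaster (fit 0.622,0.112). Next, down to the lantern, gripping its roof rim to keep the loop clear of the palm.

Call:
carry_out([
  [[-0.001,0.035,-0.0005],[0,0,0],0.08],
  [[0,0.035,0],[0,0,0],0.08],
  [[0,0.035,0],[0,0,0],0.08],
  [[0,0.016,0],[0,0,0],0.08],
  [[0,0,0],[0,0,0],0.045],
  [[0,0,0],[0,0,0],0.045],
  [[0,0,0],[0,0,0],0.045],
  [[0,0,0],[0,0,0],0.045],
], force=40)

```text
time_s: 21.78
position: [0.4253, -0.1176, 0.0437]
tool_rot: [[1.0, 0.001, -0.0], [0.0, -0.0, 1.0], [0.001, -1.0, -0.0]]
ft_force: [0.1, -0.4, -0.9]
grip_width: 0.0541
```

Call:
carry_out([
  [[0,-0.02,0],[0,0,0],0.045],
  [[0,-0.035,0],[0,0,0],0.045],
  [[0,-0.035,0],[0,0,0],0.045],
  [[0.0367,0,0.0222],[0,0,0],0.045],
  [[0.0367,0,0.0222],[0,0,0],0.045],
  [[0.0367,0,0.0222],[0,0,0],0.045],
  [[0.0367,0,0.0222],[0,0,0],0.045],
  [[0.0367,0,0.0222],[0,0,0],0.045],
])

```text
time_s: 22.78
position: [0.6095, -0.0056, 0.1334]
tool_rot: [[1.0, -0.0, -0.0], [0.0, -0.0, 1.0], [-0.0, -1.0, -0.0]]
ft_force: [-0.1, -1.3, -2.9]
grip_width: 0.0543
```

Call:
carry_out([
  [[0,0,0],[0,0,0],0.045],
  [[0,0,0],[0,0,0],0.045],
])

```text
time_s: 23.02
position: [0.6079, -0.0066, 0.1331]
tool_rot: [[1.0, -0.001, -0.0], [0.0, -0.0, 1.0], [-0.001, -1.0, -0.0]]
ft_force: [-0.6, -0.2, -1.7]
grip_width: 0.054
```

Run:
```python
from h import *
s=env.observe(); print(s["position"],s["grip_width"],s["ft_force"])
for n in("scene","side"):
    p,c=shoot(n); cv2.imwrite(f"pics/{n}7.png",p["image"][:,:,::-1])
    for nm,x,z in(("lantern",s["position"][:2],s["position"][2]-.0437),("tea_glass",[.621,.1125],.005)):
        for d in env.outline_of(nm,p)[:1]: print(n,nm,round(d["conf"],2),d["pixel"],fit(nm,[(d["mask"].astype(float),c)],x,z=z))
    a=p["image"][:,:,::-1]
    if n=="scene": A1=cv2.resize(np.ascontiguousarray(a[150:300,200:400]),(400,300),interpolation=2)
    else: A2=cv2.resize(np.ascontiguousarray(a[120:270,200:400]),(400,300),interpolation=2)
cv2.imwrite("pics/c7.png",np.hstack([A1,A2]))
```

```text
[ 0.60794837 -0.00662707  0.13308987] 0.05397415253458938 [-0.59069903 -0.17111687 -1.67394869]
scene lantern 0.9 [183.9, 274.8] (array([ 0.60793778, -0.00937193]), np.float64(0.2774701203691889))
scene tea_glass 0.82 [250.1, 291.8] (array([0.62220731, 0.11158104]), np.float64(0.09473039215686274))
side lantern 0.67 [183.9, 299.1] (array([ 0.60836009, -0.0068824 ]), np.float64(0.23141025641025642))
side tea_glass 0.77 [181.9, 268.7] (array([0.62119898, 0.11310009]), np.float64(0.08078135776923834))
```

View pics/c7.png

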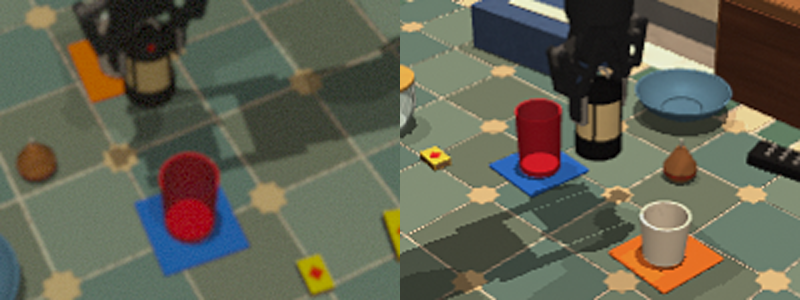

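The lantern hangs upright midway between the coasters, and the glass and cup sit centred on theirs. Lowering it.

Call:
carry_out([
  [[0.001,0.03,0],[0,0,0],0.045],
  [[0,0.03,0],[0,0,0],0.045],
  [[0,0.018,0],[0,0,0],0.045],
  [[0,0.006,0],[0,0,0],0.045],
  [[0,0.002,0],[0,0,0],0.045],
  [[0,0.0015,0],[0,0,0],0.045],
  [[0,0,0],[0,0,0],0.045],
])

```text
time_s: 24.2
position: [0.6098, -0.0065, 0.0463]
tool_rot: [[1.0, 0.001, -0.0], [0.0, -0.0, 1.0], [0.001, -1.0, -0.0]]
ft_force: [0.4, -0.0, -1.6]
grip_width: 0.054
```

Call:
carry_out([
  [[0,0.0015,0],[0,0,0],0.045],
  [[0,0.0015,0],[0,0,0],0.045],
  [[0,0,0],[0,0,0],0.045],
])

```text
time_s: 24.58
position: [0.6097, -0.0066, 0.0437]
tool_rot: [[1.0, 0.001, -0.0], [0.0, -0.0, 1.0], [0.001, -1.0, -0.0]]
ft_force: [-3.2, 1.1, 4.9]
grip_width: 0.054
```

Call:
carry_out([
  [[0,0,0],[0,0,0],0.075],
  [[0,0,0],[0,0,0],0.08],
  [[0,-0.03,0],[0,0,0],0.08],
  [[0,-0.05,0],[0,0,0],0.08],
  [[0,-0.045,0],[0,0,0],0.08],
  [[-0.0304,0,0.0388],[0,0,0],0.08],
  [[-0.0304,0,0.0388],[0,0,0],0.06],
  [[-0.0304,0,0.0388],[0,0,0],0.06],
])

```text
time_s: 25.58
position: [0.5174, 0.1109, 0.1679]
tool_rot: [[1.0, 0.0, 0.0], [-0.0, 0.0, 1.0], [0.0, -1.0, 0.0]]
ft_force: [-0.2, 0.4, -0.1]
grip_width: 0.0601
```

Call:
carry_out([
  [[-0.0304,0,0.0388],[0,0,0],0.06],
  [[-0.0304,0,0.0388],[0,0,0],0.06],
  [[-0.0304,0,0.0388],[0,0,0],0.06],
  [[0,0.02,0],[0,10,0],0.06],
  [[0,0.03,0],[0,7.5,0],0.06],
  [[0,0,0],[0,0,0],0.06],
])

```text
time_s: 26.32
position: [0.4263, 0.2261, 0.1166]
tool_rot: [[0.954, -0.004, 0.299], [-0.299, -0.001, 0.954], [-0.003, -1.0, -0.002]]
ft_force: [-0.0, 0.0, 0.8]
grip_width: 0.0599
```

Run:
```python
from h import *
s=env.observe(); print(s["position"],s["tool_rot"],s["grip_width"],s["ft_force"])
P=[]
for n in("scene","side","wrist"):
    p,c=shoot(n); cv2.imwrite(f"pics/{n}8.png",p["image"][:,:,::-1])
    for nm,x,z in(("lantern",[.609,-.007],0),("tea_glass",[.621,.1125],.005),("coffee_cup",[.597,-.126],.005)):
        if n=="wrist": continue
        for d in env.outline_of(nm,p)[:1]: print(n,nm,round(d["conf"],2),d["pixel"],fit(nm,[(d["mask"].astype(float),c)],x,z=z))
p,c=shoot("wrist")
for d in env.outline_of("matchbox",p)[:3]: print(d["conf"],d["pixel"],d["mask"].sum(),fit("matchbox",[(d["mask"].astype(float),c)],unproj(c,d["pixel"][1],d["pixel"][0],.01)[:2],True))
```

```text
[0.42626092 0.22612911 0.11661295] [[ 9.54122225e-01 -3.68297074e-03  2.99394748e-01]
 [-2.99399938e-01 -9.36414619e-04  9.54127245e-01]
 [-3.23366511e-03 -9.99992779e-01 -1.99613521e-03]] 0.05994532795113964 [-0.00168539  0.03257073  0.80295533]
scene lantern 0.64 [206.5, 273.4] (array([ 0.61069493, -0.00850064]), np.float64(0.12036064425770307))
scene tea_glass 0.57 [250.3, 292.0] (array([0.62240025, 0.11140859]), np.float64(0.06698614987624414))
scene coffee_cup 0.81 [171.2, 257.7] (array([ 0.59607879, -0.12540771]), np.float64(0.11025027897337798))
side lantern 0.83 [211.4, 295.8] (array([ 0.61095751, -0.00411234]), np.float64(0.08573329784402448))
side coffee_cup 0.64 [233.6, 332.1] (array([ 0.59545593, -0.12333223]), np.float64(0.06983452340473763))
0.82 [171.0, 401.6] 1639 (array([0.53541908, 0.21848961, 0.24355522]), np.float64(0.9951763988084557))
0.6 [126.2, 199.1] 1702 (array([ 0.38525273,  0.30109359, -0.3613249 ]), np.float64(1.0271145826133037))
0.55 [205.3, 279.5] 2579 (array([ 0.4272527 ,  0.22678714, -0.28449115]), np.float64(0.06422766082004729))
```

View pics/wrist8.png

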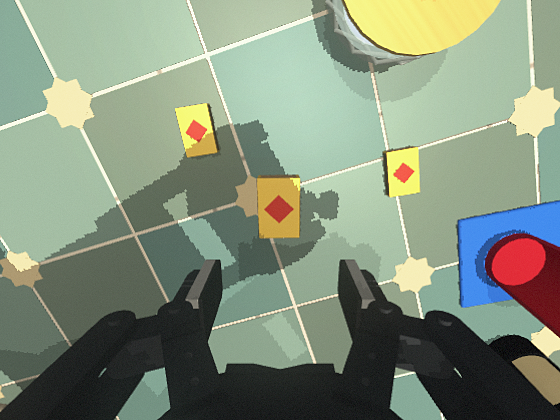

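View pics/side8.png

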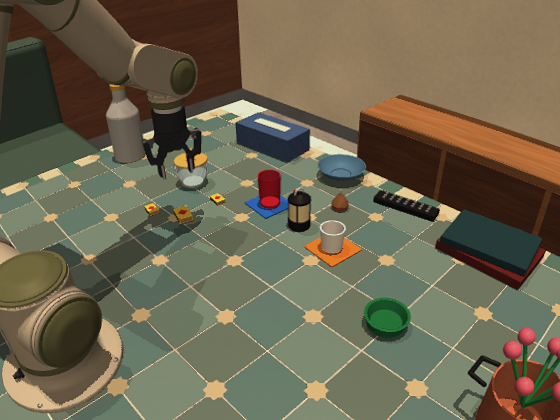

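Side view: the lantern stands at (299,211) between the glass at (270,190) and the cup at (332,238). Wrist view: the largest matchbox, at (279,207), is square to the jaws, with the two smaller ones at (198,130) and (404,172). Descending.

Call:
carry_out([
  [[0.001,0.035,0.0005],[0,0,0],0.06],
  [[0,0.035,0],[0,0,0],0.06],
  [[0,0.03,0],[0,0,0],0.06],
  [[0,0.012,0],[0,0,0],0.06],
  [[0,0,0],[0,0,0],0.06],
], force=25)

```text
time_s: 27.5
position: [0.4283, 0.2265, 0.0058]
tool_rot: [[0.954, -0.001, 0.301], [-0.301, -0.0, 0.954], [-0.001, -1.0, -0.0]]
ft_force: [-1.2, 0.0, 0.4]
grip_width: 0.0602
```

Call:
carry_out([
  [[0,0.001,0],[0,0,0],0.045],
  [[0,0,0],[0,0,0],0.025],
  [[0,0,0],[0,0,0],0.025],
  [[0,0,0],[0,0,0],0.025],
])

```text
time_s: 28.0
position: [0.4288, 0.2266, 0.0058]
tool_rot: [[0.954, 0.002, 0.301], [-0.301, 0.0, 0.954], [0.002, -1.0, 0.001]]
ft_force: [-0.5, -0.6, 6.4]
grip_width: 0.0352
```

Call:
carry_out([
  [[0,-0.02,0],[0,0,0],0.025],
  [[0,-0.04,0],[0,0,0],0.025],
  [[0,-0.04,0],[0,-8.75,0],0.025],
  [[0,0,0],[0,-8.75,0],0.025],
  [[0.0065,0,-0.0488],[0,0,0],0.025],
  [[0.0065,0,-0.0488],[0,0,0],0.025],
  [[0.0065,0,-0.0488],[0,0,0],0.025],
  [[0.0065,0,-0.0488],[0,0,0],0.025],
])

```text
time_s: 29.0
position: [0.4544, 0.0297, 0.1053]
tool_rot: [[1.0, 0.001, -0.0], [0.0, -0.0, 1.0], [0.001, -1.0, -0.0]]
ft_force: [0.8, 0.2, -0.2]
grip_width: 0.0352
```

Call:
carry_out([
  [[0.0065,0,-0.0488],[0,0,0],0.025],
  [[0.0065,0,-0.0488],[0,0,0],0.025],
  [[0.0065,0,-0.0488],[0,0,0],0.025],
  [[0.0065,0,-0.0488],[0,0,0],0.025],
  [[0.0065,0.02,-0.0488],[0,0,0],0.025],
  [[0.0065,0.02,-0.0488],[0,0,0],0.025],
  [[0,0,0],[0,0,0],0.025],
  [[0,0,0],[0,0,0],0.025],
])

```text
time_s: 30.0
position: [0.4931, -0.2611, 0.0651]
tool_rot: [[1.0, -0.0, 0.0], [-0.0, 0.0, 1.0], [-0.0, -1.0, 0.0]]
ft_force: [-0.8, 0.8, -0.7]
grip_width: 0.0353
```

Run:
```python
from h import *
s=env.observe(); print(s["position"],s["tool_rot"],s["grip_width"],s["ft_force"])
for n in("scene","side","wrist"):
    p,c=shoot(n); cv2.imwrite(f"pics/{n}9.png",p["image"][:,:,::-1])
    for d in env.outline_of("ashtray",p)[:1]: print(n,round(d["conf"],2),d["pixel"],fit("ashtray",[(d["mask"].astype(float),c)],[.494,-.353]))
```

```text
[ 0.49313453 -0.26112381  0.06507654] [[ 9.99999980e-01 -8.46698780e-05  1.82404636e-04]
 [-1.82380177e-04  2.88792303e-04  9.99999942e-01]
 [-8.47225501e-05 -9.99999955e-01  2.88776855e-04]] 0.03532052350215377 [-0.82045271  0.76549157 -0.66506667]
scene 0.68 [109.5, 247.0] (array([ 0.49589757, -0.35229556]), np.float64(1.3601800468615117))
side 0.81 [316.3, 389.6] (array([ 0.49340894, -0.35239062]), np.float64(0.07538581194481968))
wrist 0.72 [341.8, 283.1] (array([ 0.49322735, -0.36647716]), np.float64(1.5789604730781204))
```

View pics/side9.png

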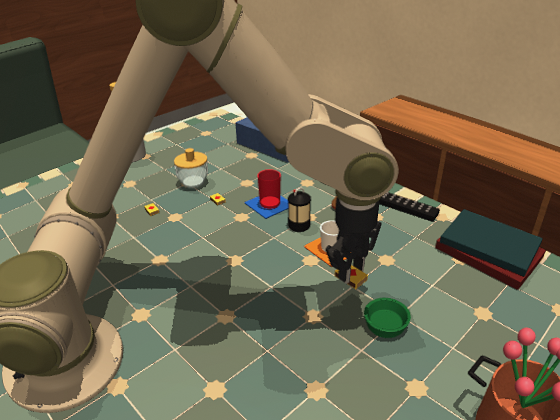

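The matchbox is held at side (352,277), left of the ashtray at (388,317). Lowering it.

Call:
carry_out([
  [[0,0.03,0],[0,0,0],0.025],
  [[0,0.02,0],[0,0,0],0.025],
  [[0,0.006,0],[0,0,0],0.025],
  [[0,0.002,0],[0,0,0],0.025],
  [[0,0,0],[0,0,0],0.025],
])

```text
time_s: 30.92
position: [0.4936, -0.2617, 0.0075]
tool_rot: [[1.0, 0.001, -0.0], [0.0, -0.001, 1.0], [0.001, -1.0, -0.001]]
ft_force: [-0.6, 1.4, 0.5]
grip_width: 0.0352
```

Call:
carry_out([
  [[0,0.0015,0],[0,0,0],0.025],
  [[0,0.0015,0],[0,0,0],0.025],
  [[0,0,0],[0,0,0],0.025],
])

```text
time_s: 31.3
position: [0.4936, -0.2618, 0.0058]
tool_rot: [[1.0, 0.002, -0.0], [0.0, -0.001, 1.0], [0.002, -1.0, -0.001]]
ft_force: [-2.9, 3.0, 15.7]
grip_width: 0.0351
```

Call:
carry_out([
  [[0,-0.001,0],[0,0,0],0.05],
  [[0,0,0],[0,0,0],0.055],
  [[0,-0.03,0],[0,0,0],0.055],
  [[0,-0.05,0],[0,0,0],0.055],
  [[0,-0.05,0],[0,0,0],0.055],
  [[-0.04,-0.03,0.04],[0,0,0],0.055],
  [[-0.04,0,0.04],[0,0,0],0.055],
  [[-0.03,0,0.04],[0,0,0],0.055],
])

```text
time_s: 32.3
position: [0.3828, -0.1412, 0.1642]
tool_rot: [[1.0, 0.0, 0.001], [-0.001, -0.0, 1.0], [0.0, -1.0, -0.0]]
ft_force: [1.1, 0.8, -0.1]
grip_width: 0.0554
```

Call:
carry_out([
  [[0,-0.03,0.04],[0,0,0],0.055],
  [[0,-0.03,0.04],[0,0,0],0.055],
  [[0,0,0],[0,0,0],0.055],
  [[0,0,0],[0,0,0],0.055],
])

```text
time_s: 32.8
position: [0.3841, -0.0627, 0.2236]
tool_rot: [[1.0, -0.001, -0.0], [0.0, 0.0, 1.0], [-0.001, -1.0, 0.0]]
ft_force: [-0.3, 0.7, -0.2]
grip_width: 0.0551
```

Run:
```python
from h import *
s=env.observe(); print(s["position"],s["time_s"])
P=[]
for n in("scene","side"):
    p,c=shoot(n); cv2.imwrite(f"pics/{n}10.png",p["image"][:,:,::-1])
    for nm,x,z,yf in(("lantern",[.609,-.007],0,0),("tea_glass",[.621,.1125],.005,0),("coffee_cup",[.597,-.126],.005,0),("matchbox",[.494,-.262],0,1),("ashtray",[.494,-.353],0,0),("spinning_top",[.737,-.027],0,0),("bowl_cap",[.545,.351],.064,0)):
        for d in env.outline_of(nm,p)[:4]:
            g=unproj(c,d["pixel"][1],d["pixel"][0],z+.02)
            if np.hypot(*(g[:2]-x))>.05: continue
            q,f=fit(nm,[(d["mask"].astype(float),c)],x,bool(yf),z=z);print(n,nm,round(d["conf"],2),d["pixel"],np.round(q,4),round(f,3)); break
    P.append(cv2.resize(np.ascontiguousarray(p["image"][:,:,::-1]),(800,600),interpolation=2))
    cv2.imwrite(f"pics/f_{n}.png",P[-1])
```

```text
[ 0.38412222 -0.06272543  0.22357234] 32.8
scene lantern 0.88 [208.1, 274.0] [ 0.61   -0.0079] 0.07
scene tea_glass 0.57 [247.0, 294.3] [0.622 0.112] 0.047
scene coffee_cup 0.84 [172.5, 258.8] [ 0.5974 -0.1246] 0.056
scene matchbox 0.63 [131.6, 270.7] [ 0.4959 -0.2628 -0.1156] 0.251
scene ashtray 0.86 [103.1, 257.6] [ 0.4957 -0.3519] 0.079
scene spinning_top 0.77 [231.9, 216.6] [ 0.7401 -0.0242] 0.122
scene bowl_cap 0.56 [326.9, 396.7] [0.5464 0.3508] 0.022
side lantern 0.96 [213.6, 298.0] [ 0.6092 -0.0044] 0.075
side coffee_cup 0.83 [233.9, 333.6] [ 0.5966 -0.1217] 0.062
side matchbox 0.55 [298.2, 344.9] [ 0.4941 -0.2621  0.0204] 0.092
side ashtray 0.58 [315.7, 386.8] [ 0.4944 -0.3516] 0.069
side spinning_top 0.54 [203.6, 341.3] [ 0.7326 -0.0307] 0.165
side bowl_cap 0.89 [159.7, 184.5] [0.5432 0.3537] 0.545
```

View pics/f_scene.png

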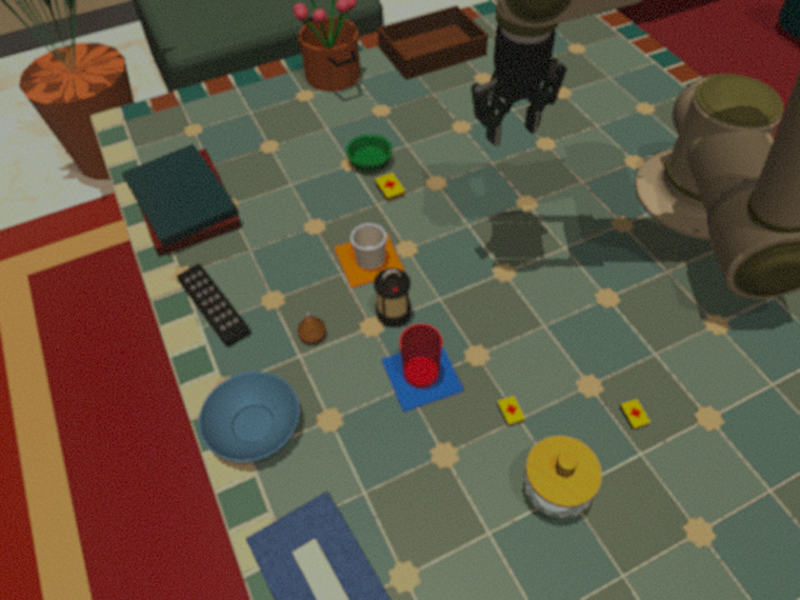

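View pics/f_side.png

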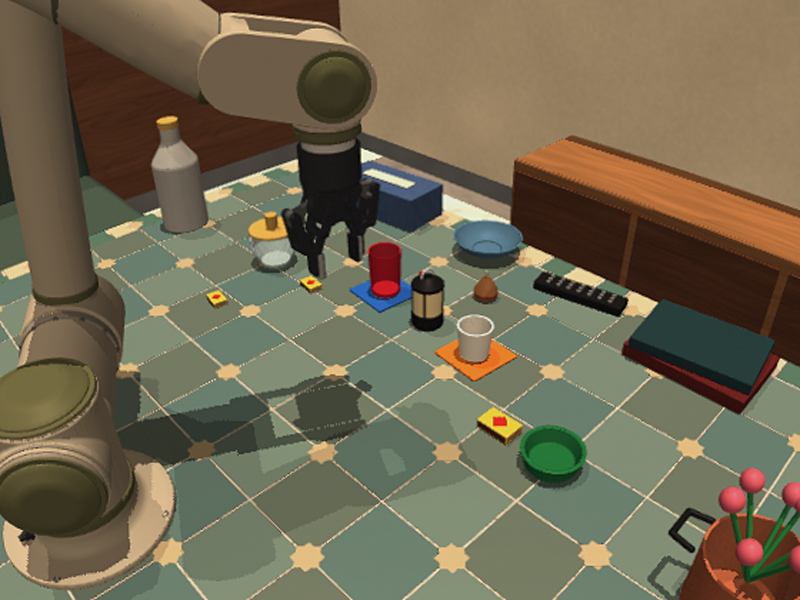

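The last pictures show everything in place. Pixels below are in the enlarged side view:
- **Glass:** on the blue coaster at (384,270).
- **Lantern:** at (428,303), between the coasters.
- **Cup:** on the orange coaster at (475,340).
- **Matchbox:** flat at (500,425), left of the ashtray at (552,453).
- **Cap:** seated on the bowl at (271,240).
- **Top:** untouched at (486,290).

The arm is clear, so I'm handing the job in.

```bash
python3 -c "
from rig import env
print(env.close_job())"
```

```text
the job is handed in; nothing more can be done
None
```

The tea table is laid and the job is handed in, with the robot's clock at 33 to 35 s of the 128 s allowed. No verdict comes back, so what follows rests on my last camera checks.

| Item | Last check | Limit |
|---|---|---|
| Tea glass | about 1–2 mm from the blue coaster's centre | 15 mm |
| Coffee cup | about 1–4 mm from the orange coaster's centre | 15 mm |
| Lantern | about 1–3 mm from the midpoint between the coasters | 15 mm off their line |
| Matchbox (the largest of three) | flat, about 90 mm left of the ashtray's centre, level with its middle to about 1 mm (roughly a 2 cm gap) | 70–108 mm left, 20 mm fore/aft |
| Brass cap | seated flat, about 1 mm off the bowl's centre | 8 mm |
| Spinning top | still upright, within 4–5 mm of the first fit, which is within measuring error | 20 mm |

Everything stood upright and the arm was clear of the table when I handed it in.

A few of the last checks were weak or disagreed:
- **Side camera, cap:** the arm partly hid the cap in the final side picture, so that fit was poor. The scene camera, and earlier clear pictures from both cameras, showed it seated and centred.
- **Side camera, glass:** it gave no usable reading for the glass in the final picture. The scene camera did, and an earlier side picture agreed with it.
- **Scene camera, matchbox:** its fit was rough, but its position agreed with the side camera to about 2 mm.

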